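# Lift the bearing off the press with tongs

## Task

Swing the long handle of the red hand press straight up and let go of it, so the presser foot is out of the way. Then take the sprung tongs out of their holder, close them on the single clean bearing lying on the press's anvil, and lift it about a hand's breadth (10 cm) straight up off the anvil: touch the bearing with nothing but the tongs, do not knock it off or drop it, leave everything else on the counter where it is, and leave the handle standing upright. Finish while holding the bearing up in the closed tongs; do not put anything down.

Things in the scene. Friction and masses are not known exactly. Their poses are not given: they have to be found in the camera images.
- press: The red hand press, bolted to the counter: base plate 110 x 220 x 15 mm; origin at the centre of its underside, x and y level, z up. Its column stands at the +y end (about 105 mm tall to the hinge, cheeks to 123 mm) and the handle runs from there along -y, over the anvil. The handle's hinge axis is parallel to the press's own x axis.
- handle (a joint): The press handle, hinged: 0 = level (pointing along the press's -y), grows as the free end swings up; 1.571 = straight up; turns 0 to 2.0. Starts low, at 0.05 to 0.45. Upright, its end is about 302 mm above the counter. Stiff hinge: stays where it is left; it takes about 2 to 5 N at the grip to raise it.
- press_hinge (a point): Point on the handle's hinge axis, mid-width, 105 mm above the counter. Fixed.
- handle_grip (a point): Centre of the grip at the free end of the handle: a revolving steel roller 24 mm in diameter and 24 mm long, its axis across the handle, parallel to the hinge axis, 185 mm from the hinge. It turns freely, so fingers that pinch its two flat ends (along the hinge axis) can stay pointing down while the grip is led round its arc. The rest of the handle is a 12 mm steel rod.
- anvil_top (a point): Centre of the top of the anvil: a steel post 16 mm in diameter whose flat top is 70 mm above the counter (the post stands free for 43 mm below it). 105 mm from the upright handle's axis, along the press's -y. Fixed. The presser foot sticks out 24 mm below the handle 105 mm from the hinge, right over the bearing while the handle is low.
- bearing_center (a point): Centre of the single bearing lying flat on the anvil post: steel ring 22 mm outside diameter, 8 mm bore, 7 mm thick, 11 to 17 g; it overhangs the narrower post by 3 mm all round. This is the one to take.
- tongs: The sprung steel tongs, 90 g, standing loose and upright, tips down, in a holder; 113 mm tall. Origin midway between the tips at their very ends; z runs up to the closed bow end, the two legs lie either side along y and close along y. Legs are 14 mm wide (x).
- tongs_grip (a point): Where the tongs are gripped, mid-way between the two rubber finger pads, 74 mm above the tips; 39 mm below the top of the bow. Squeeze the pads along the tongs' y: 56 mm over the pads when sprung open (jaw gap 46 mm), 52 mm = gap about 34 mm, 48 mm = jaws on a 22 mm thing, 44 mm = stop (gap 8 mm). The pads are round bars 26 mm long along x, 12 mm in diameter. The spring pushes out with about 6 N open, 10 N at 48 mm, and opens the jaws again when the squeeze is eased.
- tongs_jaws (a point): Midway between the jaws, 6 mm above the tips: the flat jaw plates (14 mm wide, 22 mm tall) are parallel when 22 mm apart. The tips drop 1 mm as the jaws close.
- tong_left (a joint): How far each leg of the tongs has closed: 0 = sprung open, 0.119 = jaws 22 mm apart, 0.19 = shut to the stop. Both legs move together.
- holder: The fixed dark steel open box the tongs stand in, 30 x 70 x 38 mm, floor 4 mm thick; origin at the centre of its underside, long side along y. It may be on the left or the right of the press. Lift the tongs straight up out of it by more than 40 mm.
- wheel: Bystander, leave alone: dark blue skate wheel lying flat, 54 mm across, 32 mm tall; origin at the centre of its underside.
- spacer: Bystander, leave alone: grey nylon tube standing on end, 17 mm across, 22 mm tall; origin at the centre of its underside.
- ttool: Bystander, leave alone: T-tool of black steel lying flat, shank 128 mm, cross bar 126 mm, 18 mm tall; origin under the middle of the shank.
- rod_stack: Bystander, leave alone: six bearings stacked on an upright steel rod with a round foot, 56 mm across, 70 mm tall; origin at the centre of its underside. Not the bearing wanted.
- truck: Bystander, leave alone: aluminium skateboard truck, axle 200 mm long, 48 mm tall, left of the press; origin under its base plate.
- oil: Bystander, leave alone: small white oil bottle, 40 mm across, 110 mm tall, right of the press; origin at the centre of its underside.
- bearing: The same bearing; origin at the centre of its underside, z up.
Not all that is in view belongs to the job. Leave any turquoise or yellow look-alike of the tongs alone.

How it is judged:
By the outcome, as a careful person would: the job done as asked, in the order asked, and still so for the second after the job is handed in, while the arm keeps its last pose, push and grip.
It also fails if it takes over 56 s, if anything falls off the work surface, if the arm or the gripper's body presses on something with over 40 N, if the wrist force passes 120 N, or if a joint passes its speed limit or range.

## Robot

A 6-joint arm with a two-finger parallel gripper is mounted at the origin on the work surface. World frame = base frame: x ahead of the robot, y to its left, z up, the work surface at z = 0. Lengths are in m, angles in degrees, forces in N, time in s.
With the tool pointing down it reaches from about 0.275 to 0.825 m from the base axis. Payload 4.9 kg.
Tool frame: the origin (TCP) lies midway between the tips of the shut fingers; the grasp point (between the pads) lies robot.grip_point_offset behind it (robot.grip_point_offset is the distance from the TCP to the grasp point, in m); z points along the fingers, y is the line along which they close (so a half turn about z gives the same grasp; the last joint's range is limited). The gripper opens to 85 mm and grips with 20 to 120 N. Pads are 22 mm wide; open, the fingers measure 114 mm over their backs; the gripper's body (76 mm by 85 mm) begins 54 mm behind the grasp point. The pads swing forward as they close: fully open they stand 13 mm farther back than shut.
Start: joints at [63.701, 18.69, -11.035, 60.275, 0, 82.311], TCP at [0.176, 0.521, 0.231] pointing down, gripper open.
Joint ranges: [-152.03, 152.03], [-55.5, 102.48], [-74.3, 77.21], [-110.64, 120.58], [-84.22, 78.4], [-180, 180]. Speed limits (degrees/s): [147.25, 147.25, 180, 180, 180, 180].

## Interface

Orientations are given as [roll, pitch, yaw] about the fixed x, y, z axes, in that order (R = Rz(yaw) Ry(pitch) Rx(roll)).
In Python, from plant import robot, optics, workorder gives the robot as it stands.
- The arm moves only by the shell command python3 -m crank 'ROWS' [FORCE]. ROWS is JSON, a list of rows, each an object with "rot": the turn, a rotation vector about the tool's x, y, z normalised to -1 to 1, where 1 is pi/2 rad, a list of three; "translation": the shift along the tool's x, y, z normalised to -1 to 1, where 1 is 0.4 m, a list of three; "jaw": the opening, from 0 (shut) to 1 (fully open). In form: [{"rot": [ax, ay, az], "translation": [tx, ty, tz], "jaw": jaw}, ...]. A call has 1 to 12 rows; each row is the pose to reach, as a shift and turn from the pose commanded when the call began, along the tool's axes at that moment; what a row does not reach only later rows make up. A row lasts 1/12 s, in which the tool goes at most 41.7 mm and 7.16 degrees, less where a joint would pass 70% of its speed; a pose out of reach is approached as far as the arm can. A call with a number of a shift or a turn outside -1 to 1 is refused whole. A call with a gripper value outside its range is refused whole. The fingers move at their own pace and stop on an object; FORCE is the grip in N (left out, the last holds). Time passes only in rows, so rows that repeat a pose let the fingers close. It gives the time, the measured TCP pose, the force, the opening and the grip force at its end, in the units of the state.
- robot.sense(): the state, without advancing time (a new reading comes with each control period).
- optics.camera(name): name is "scene" or "side" or "wrist"; returns (picture, depth): 400x640x3 uint8, blue, green, red; 400x640 float32, m along the optical axis (not along the pixel's ray), 0 where there is no reading.
- optics.camera_info(name): a dict with "mtx" (3x3 intrinsics, pixels), "cam_to_world" (4x4, takes a point from camera to world coordinates); the wrist camera has in their place "mount" (4x4, takes a point from camera to tool coordinates, whose origin is the TCP and whose axes are the flange's). Camera axes: x right, y down, z forward; pixel columns grow to the right and rows downward; lengths in m; the calibration is good to about 2 mm. A picture is of the moment at which its call begins: read the wrist's pose just before it. camera_info takes no time and is no camera call.
- workorder.finish_job(): hands the job in; it is judged then, once.
The state is a dict: "t": time; "joint_pos": joint angles; "joint_velocities": joint speeds; "joint_efforts": joint torques, N m; "ee_pos": TCP position; "tcp_rot": TCP orientation; "ft_force": force on the tool from outside, world axes, zero at the start; "wrist_torque": the same for the moment, N m; "grip_width": opening from 0.0 (shut) to 1.0 (fully open); "gripper_force": force on a finger pad.
Only numpy, scipy, OpenCV 4.12 (cv2) and the standard library are available. Lean on these libraries where they do the work, as an engineer would, in place of code of your own. Each camera call takes 0.05 s, during which the arm holds its last target. There are 200 camera calls.

## Working session

There is one attempt and no reset: what is moved stays moved. The work goes in short steps, Python scripts to look and compute and a shell command to move; the robot and the scene stay as the last step left them, time stands still between calls to the robot, and variables do not carry over. Pictures are saved under pics/ and viewed, at most 10 in all, crops included, and the job is handed in when it is done.

```bash
ls; mkdir -p pics; python3 - <<'E'
from plant import robot, optics, workorder
import cv2,numpy as np
print(robot.sense()); print(robot.grip_point_offset)
for n in ("scene","side"):
    p,d=optics.camera(n); cv2.imwrite(f"pics/{n}0.png",p); np.save(f"pics/{n}0.npy",d)
    i=optics.camera_info(n); print(n,np.round(i["mtx"],1).tolist(),np.round(i["cam_to_world"],4).tolist())
print(optics.camera_info("wrist"))
E
```

```text
pics
{'t': 0.0, 'joint_pos': array([ 6.37022487e+01,  1.87320706e+01, -1.10932486e+01,  6.02737797e+01,
       -1.24091166e-03,  8.23107478e+01]), 'joint_velocities': array([ 0.02710473, -0.03288961,  0.0306318 ,  0.05567991,  0.07767898,
        0.07792117]), 'joint_efforts': array([-2.69792017e-04, -4.43399262e+01,  2.62438899e+01,  1.56176230e-02,
       -2.22168387e-04, -1.09930889e-05]), 'ee_pos': array([0.17523876, 0.52071535, 0.23049463]), 'tcp_rot': array([-1.79901626e+02, -1.20297075e-02,  1.61391492e+02]), 'ft_force': array([-0.33641097,  0.33294765, -0.15749034]), 'wrist_torque': array([-0.00553113, -0.01200465,  0.01660451]), 'gripper_force': 0.0, 'grip_width': 0.9987658055547352}
0.0187
scene [[508.0, 0.0, 316.6], [0.0, 508.0, 194.3], [0.0, 0.0, 1.0]] [[-0.1189, 0.7429, -0.6587, 1.2274], [0.9929, 0.0839, -0.0847, 0.1156], [-0.0076, -0.6641, -0.7476, 0.9028], [0.0, 0.0, 0.0, 1.0]]
side [[382.4, 0.0, 317.0], [0.0, 382.4, 201.8], [0.0, 0.0, 1.0]] [[-0.7238, -0.4698, 0.5055, 0.0712], [-0.69, 0.4824, -0.5396, 0.4686], [0.0096, -0.7393, -0.6733, 0.6388], [0.0, 0.0, 0.0, 1.0]]
{'mtx': array([[353.32812982,   0.        , 324.63985033],
       [  0.        , 353.32812982, 200.07317278],
       [  0.        ,   0.        ,   1.        ]]), 'mount': array([[ 9.88202750e-06, -9.46083260e-01, -3.23923547e-01,
         8.31461658e-02],
       [ 9.99999794e-01,  2.17207341e-04, -6.03890039e-04,
        -2.16216161e-04],
       [ 6.41688829e-04, -3.23923475e-01,  9.46083068e-01,
        -1.42406547e-01],
       [ 0.00000000e+00,  0.00000000e+00,  0.00000000e+00,
         1.00000000e+00]])}
```

View pics/scene0.png

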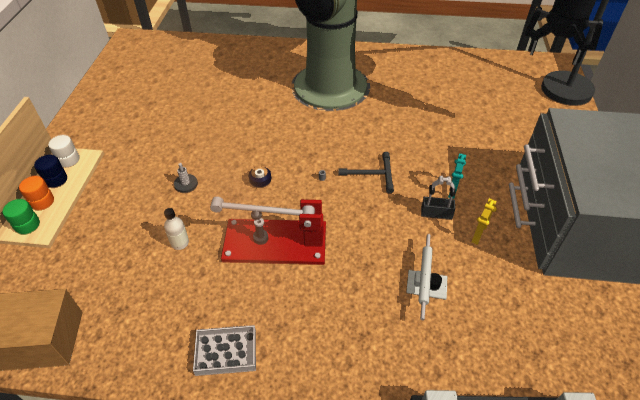

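View pics/side0.png

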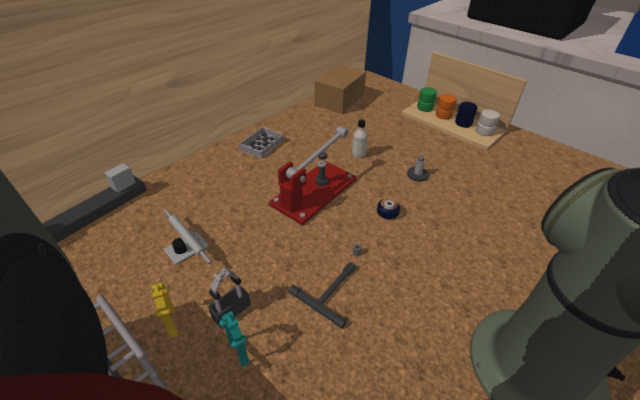

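The scene view shows the red press at (275,240): column (313,222), roller (217,205), bearing on the anvil (259,215). The holder with steel tongs is at (438,205), with a turquoise look-alike at (458,170) and a yellow one at (485,220). I'll measure with depth and take a confirming crop.

```bash
cat > h.py <<'E'
import numpy as np, cv2
from plant import robot, optics
from scipy.spatial.transform import Rotation as Ro
def tool():
    s=robot.sense(); T=np.eye(4); T[:3,:3]=Ro.from_euler('xyz',s['tcp_rot'],degrees=True).as_matrix(); T[:3,3]=s['ee_pos']; return T
def shot(n):
    i=optics.camera_info(n)
    T=tool()@i['mount'] if n=='wrist' else i['cam_to_world']
    p,d=optics.camera(n); return p,d,cloud(d,i['mtx'],T),i['mtx'],T
def cloud(d,K,T):
    v,u=np.mgrid[:d.shape[0],:d.shape[1]]
    c=np.stack([(u-K[0,2])/K[0,0]*d,(v-K[1,2])/K[1,1]*d,d],-1)
    w=c@T[:3,:3].T+T[:3,3]; w[d==0]=np.nan; return w
def rayplane(uv,K,T,z):
    r=T[:3,:3]@np.linalg.solve(K,[*uv,1]); return T[:3,3]+r*(z-T[2,3])/r[2]
E
python3 - <<'E'
from h import *
p=cv2.imread('pics/scene0.png'); d=np.load('pics/scene0.npy'); i=optics.camera_info('scene'); w=cloud(d,i['mtx'],i['cam_to_world'])
hsv=cv2.cvtColor(p,cv2.COLOR_BGR2HSV)
red=((hsv[...,0]<5)|(hsv[...,0]>175))&(hsv[...,1]>190)&(hsv[...,2]>60)
red[:, :200]=0; red[:,350:]=0
print(red.sum())
b=w[red&(w[...,2]<.03)&(w[...,2]>.005)]; print('base z',np.median(b[:,2]), cv2.minAreaRect(b[:,:2].astype(np.float32)))
c=w[red&(w[...,2]>.112)]; print('cheek top',len(c),c.mean(0),c.min(0),c.max(0))
for (u,v) in [(217,205),(262,207),(308,210),(259,222)]:
    print((u,v),np.round(w[v-2:v+3:2,u-2:u+3:2].reshape(-1,3),3).tolist()[::2])
# steel tongs
r=w[170:222,415:465].reshape(-1,3); h=hsv[170:222,415:465].reshape(-1,3)
turq=(h[:,0]>80)&(h[:,0]<100)&(h[:,1]>120)
for lo,hi in [(.03,.045),(.05,.07),(.07,.085),(.085,.105),(.105,.13)]:
    m=(r[:,2]>lo)&(r[:,2]<hi)&~turq; q=r[m]
    print(lo,len(q),np.round(q.mean(0),3),np.round(q.min(0),3),np.round(q.max(0),3), cv2.minAreaRect(q[:,:2].astype(np.float32)) if len(q)>3 else '')
a=p[150:270,200:340]; bb=p[140:260,405:545]
cv2.imwrite('pics/crop0.png',np.vstack([cv2.resize(a,(700,300)) if 0 else cv2.resize(a,None,fx=2.5,fy=2.5,interpolation=3),cv2.resize(bb,None,fx=2.5,fy=2.5,interpolation=3)]))
E
```

```text
3736
base z 0.01366746498707011 ((0.5834787487983704, -0.060362353920936584), (0.11335530877113342, 0.2181117832660675), 4.478786945343018)
cheek top 234 [0.58044314 0.01948427 0.11933627] [ 0.55323393 -0.00259     0.11240672] [0.60513854 0.04099682 0.12485911]
(217, 205) [[0.597, -0.17, 0.135], [0.595, -0.162, 0.134], [0.603, -0.164, 0.137], [0.604, -0.169, 0.131], [0.603, -0.161, 0.131]]
(262, 207) [[0.478, -0.115, -0.002], [0.477, -0.105, -0.002], [0.586, -0.078, 0.122], [0.589, -0.082, 0.119], [0.588, -0.074, 0.119]]
(308, 210) [[0.573, 0.01, 0.116], [0.57, 0.017, 0.114], [0.578, 0.014, 0.116], [0.586, 0.011, 0.119], [0.583, 0.019, 0.116]]
(259, 222) [[0.583, -0.094, 0.074], [0.581, -0.085, 0.074], [0.581, -0.09, 0.066], [0.594, -0.091, 0.076], [0.592, -0.083, 0.074]]
0.03 241 [0.46  0.293 0.036] [0.406 0.257 0.03 ] [0.477 0.335 0.045] ((0.4405488073825836, 0.2960515022277832), (0.07566604018211365, 0.0723397359251976), 87.99246978759766)
0.05 25 [0.458 0.292 0.058] [0.407 0.268 0.052] [0.466 0.335 0.068] ((0.44724041223526, 0.30883657932281494), (0.03763781860470772, 0.08805684745311737), 33.18317794799805)
0.07 83 [0.458 0.293 0.08 ] [0.399 0.264 0.071] [0.472 0.34  0.085] ((0.44197678565979004, 0.31013408303260803), (0.04941438138484955, 0.10072872787714005), 43.127037048339844)
0.085 64 [0.46  0.287 0.097] [0.449 0.268 0.085] [0.47  0.314 0.105] ((0.45949581265449524, 0.2914421260356903), (0.04727589339017868, 0.017949851229786873), 85.16620635986328)
0.105 85 [0.46  0.291 0.112] [0.45  0.279 0.105] [0.47  0.304 0.119] ((0.4602816104888916, 0.2915705442428589), (0.01992885209619999, 0.024868087843060493), 1.9937238693237305)
```

View pics/crop0.png

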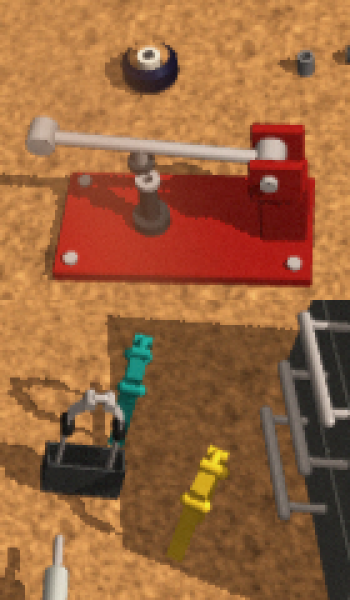

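The crop confirms that the grey steel tongs with black rubber pads in the black open box are the ones meant. The turquoise and yellow ones are coloured look-alikes standing on the counter. The single bearing is the ring on the anvil under the foot. The skate wheel's bearing and the stack are not it. Next I go above the handle and look from close by.

```bash
cat >> h.py <<'E'
def plan(xyz,yaw):
    T=tool(); R2=Ro.from_euler('xyz',[180,0,yaw],degrees=True)
    t=T[:3,:3].T@(np.array(xyz)-T[:3,3]); r=(Ro.from_matrix(T[:3,:3]).inv()*R2).as_rotvec()
    print('tr',np.round(t/.4,3).tolist(),'rot',np.round(r/(np.pi/2),3).tolist(),'rows>=',round(np.linalg.norm(t)/.0417,1),round(np.degrees(np.linalg.norm(r))/7.16,1))
E
python3 -c "
from h import *
plan([.4,.18,.3],128); plan([.6,-.15,.3],95)"
```

```text
tr [-0.804, -0.628, -0.173] rot [-0.001, 0.0, 0.371] rows>= 9.9 4.7
tr [-1.541, -1.251, -0.172] rot [-0.001, 0.0, 0.738] rows>= 19.1 9.3
```

```bash
python3 -m crank '[{"rot":[0,0,0.37],"translation":[-0.8,-0.63,-0.17],"jaw":1},{"rot":[0,0,0.37],"translation":[-0.8,-0.63,-0.17],"jaw":1},{"rot":[0,0,0.37],"translation":[-0.8,-0.63,-0.17],"jaw":1},{"rot":[0,0,0.37],"translation":[-0.8,-0.63,-0.17],"jaw":1},{"rot":[0,0,0.37],"translation":[-0.8,-0.63,-0.17],"jaw":1},{"rot":[0,0,0.37],"translation":[-0.8,-0.63,-0.17],"jaw":1},{"rot":[0,0,0.37],"translation":[-0.8,-0.63,-0.17],"jaw":1},{"rot":[0,0,0.37],"translation":[-0.8,-0.63,-0.17],"jaw":1},{"rot":[0,0,0.37],"translation":[-0.8,-0.63,-0.17],"jaw":1},{"rot":[0,0,0.37],"translation":[-0.8,-0.63,-0.17],"jaw":1},{"rot":[0,0,0.37],"translation":[-0.8,-0.63,-0.17],"jaw":1}]' 30; python3 -c "
from h import *
plan([.6,-.15,.3],95)"
```

```text
t: 1.02
ee_pos: [0.4021, 0.1756, 0.3002]
tcp_rot: [179.9, 0.2, 127.6]
ft_force: [0.7, 0.1, 0.4]
grip_width: 0.999
gripper_force: 0.0
tr [-0.947, -0.105, 0.004] rot [0.002, 0.002, 0.362] rows>= 9.1 4.6
```

```bash
python3 -m crank '[{"rot":[0,0,0.362],"translation":[-0.947,-0.105,0],"jaw":1},{"rot":[0,0,0.362],"translation":[-0.947,-0.105,0],"jaw":1},{"rot":[0,0,0.362],"translation":[-0.947,-0.105,0],"jaw":1},{"rot":[0,0,0.362],"translation":[-0.947,-0.105,0],"jaw":1},{"rot":[0,0,0.362],"translation":[-0.947,-0.105,0],"jaw":1},{"rot":[0,0,0.362],"translation":[-0.947,-0.105,0],"jaw":1},{"rot":[0,0,0.362],"translation":[-0.947,-0.105,0],"jaw":1},{"rot":[0,0,0.362],"translation":[-0.947,-0.105,0],"jaw":1},{"rot":[0,0,0.362],"translation":[-0.947,-0.105,0],"jaw":1},{"rot":[0,0,0.362],"translation":[-0.947,-0.105,0],"jaw":1},{"rot":[0,0,0.362],"translation":[-0.947,-0.105,0],"jaw":1}]'; python3 - <<'E'
from h import *
p,d,w,K,T=shot('wrist'); cv2.imwrite('pics/w1.png',p); np.savez('pics/w1.npz',w=w,K=K,T=T,p=p)
hsv=cv2.cvtColor(p,cv2.COLOR_BGR2HSV)
red=((hsv[...,0]<5)|(hsv[...,0]>175))&(hsv[...,1]>190)&(hsv[...,2]>40)
b=w[red&(w[...,2]<.025)&(w[...,2]>.005)]; print('base',np.median(b[:,2]),cv2.minAreaRect(b[:,:2].astype(np.float32)))
m=~red&(w[...,2]>.05)&(w[...,2]<.15)&(abs(w[...,0]-.6)<.05)&(w[...,1]>-.2)&(w[...,1]<0.05)
n,l,st,ce=cv2.connectedComponentsWithStats(m.astype(np.uint8))
for k in range(1,n):
    if st[k,4]>60: q=w[l==k]; print(st[k],np.round(q.min(0),3),np.round(q.max(0),3))
E
```

```text
t: 1.93
ee_pos: [0.5995, -0.1456, 0.2974]
tcp_rot: [-179.9, -0.1, 95.3]
ft_force: [0.1, 0.9, 1.1]
grip_width: 1.002
gripper_force: 0.0
base 0.01493098288988609 ((0.5825653076171875, -0.07766905426979065), (0.1086345836520195, 0.1885846108198166), 4.729995250701904)
[ 284    0   58  215 3804] [ 0.553 -0.183  0.05 ] [0.602 0.003 0.14 ]
```

View pics/w1.png

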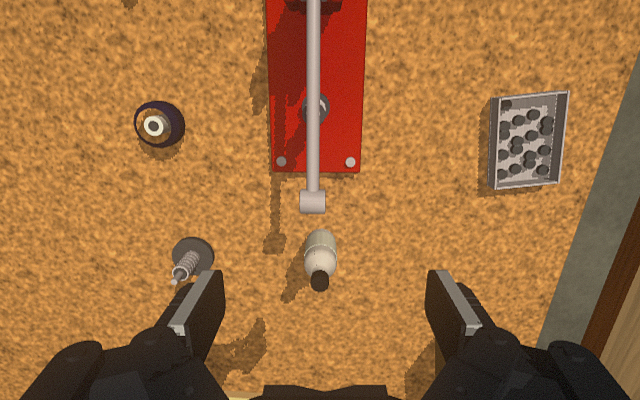

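The wrist view shows the roller at (313,202) and the rod running up to (314,0). The bearing and foot are partly hidden at (318,105), and the oil bottle stands at (320,255) just past the roller.

```bash
python3 - <<'E'
from h import *
z=np.load('pics/w1.npz'); w=z['w']
f=lambda n,r:print(n,len(r),'med',np.round(np.nanmedian(r,0),4),'min',np.round(np.nanmin(r,0),4),'max',np.round(np.nanmax(r,0),4))
def reg(u0,u1,v0,v1,lo,hi):
    r=w[v0:v1,u0:u1].reshape(-1,3); return r[(r[:,2]>lo)&(r[:,2]<hi)]
f('roller',reg(298,330,190,215,.1,.16)); r=reg(298,330,190,215,.1,.16); print(cv2.minAreaRect(r[:,:2].astype(np.float32)), np.percentile(r[:,0],[2,98]),np.percentile(r[:,1],[2,98]),np.percentile(r[:,2],[90,99]))
f('bottle',reg(295,350,222,300,.03,.13)); f('cap',reg(308,332,270,292,.1,.13))
for v in (20,60,100,140,180): 
    q=reg(295,335,v,v+2,.1,.16); print(v,np.round(q.mean(0),4),np.round(q[:,2].max(),4))
f('bearing',reg(295,335,85,125,.068,.085)); f('b2',reg(295,335,85,125,.05,.1))
E
```

```text
roller 635 med [ 0.59   -0.1683  0.1368] min [ 0.5774 -0.1835  0.1257] max [ 0.602  -0.1591  0.1404]
((0.5900769233703613, -0.1715248078107834), (0.023911507800221443, 0.02484150603413582), 5.288125514984131) [0.57835764 0.60141696] [-0.18099245 -0.15996392] [0.13862275 0.13981567]
bottle 1405 med [ 0.6045 -0.2624  0.0747] min [ 0.5848 -0.2857  0.03  ] max [ 0.625  -0.2507  0.1129]
cap 297 med [ 0.6051 -0.2686  0.1097] min [ 0.5951 -0.2803  0.1   ] max [ 0.6146 -0.2612  0.1129]
20 [ 0.5776 -0.0178  0.1129] 0.1157
60 [ 0.5799 -0.0489  0.1169] 0.1192
100 [ 0.5827 -0.0814  0.1205] 0.1237
140 [ 0.5856 -0.1155  0.1245] 0.1274
180 [ 0.5882 -0.1512  0.1289] 0.1313
bearing 33 med [ 0.5919 -0.0874  0.0765] min [ 0.5742 -0.0941  0.0743] max [ 0.5947 -0.0829  0.0782]
b2 119 med [ 0.5907 -0.0914  0.0986] min [ 0.573  -0.1021  0.0743] max [ 0.5947 -0.0829  0.1   ]
```

```bash
python3 -c "
from h import *
plan([.590,-.171,.2],94.6);plan([.590,-.171,.1085],94.6)"
```

```text
tr [-0.066, -0.028, 0.245] rot [-0.001, -0.001, 0.009] rows>= 2.4 0.1
tr [-0.066, -0.027, 0.474] rot [-0.001, -0.001, 0.009] rows>= 4.6 0.1
```

```bash
python3 -m crank '[{"rot":[0,0,0.008],"translation":[-0.066,-0.028,0.1],"jaw":0.8},{"rot":[0,0,0.008],"translation":[-0.066,-0.028,0.17],"jaw":0.8},{"rot":[0,0,0.008],"translation":[-0.066,-0.028,0.24],"jaw":0.7},{"rot":[0,0,0.008],"translation":[-0.066,-0.028,0.3],"jaw":0.7},{"rot":[0,0,0.008],"translation":[-0.066,-0.028,0.36],"jaw":0.7},{"rot":[0,0,0.008],"translation":[-0.066,-0.028,0.42],"jaw":0.7},{"rot":[0,0,0.008],"translation":[-0.066,-0.028,0.474],"jaw":0.7},{"rot":[0,0,0.008],"translation":[-0.066,-0.028,0.474],"jaw":0.7},{"rot":[0,0,0.008],"translation":[-0.066,-0.028,0.474],"jaw":0.7}]'; python3 - <<'E'
from h import *
p,d,w,K,T=shot('wrist'); cv2.imwrite('pics/w2.png',p); np.savez('pics/w2.npz',w=w)
plan([.590,-.171,.1085],94.6)
E
```

```text
t: 2.73
ee_pos: [0.589, -0.1688, 0.1094]
tcp_rot: [-179.9, -0.1, 94.9]
ft_force: [-0.1, -0.6, 0.4]
grip_width: 0.696
gripper_force: 0.0
tr [-0.003, -0.001, 0.006] rot [0.0, -0.0, 0.003] rows>= 0.1 0.0
```

View pics/w2.png

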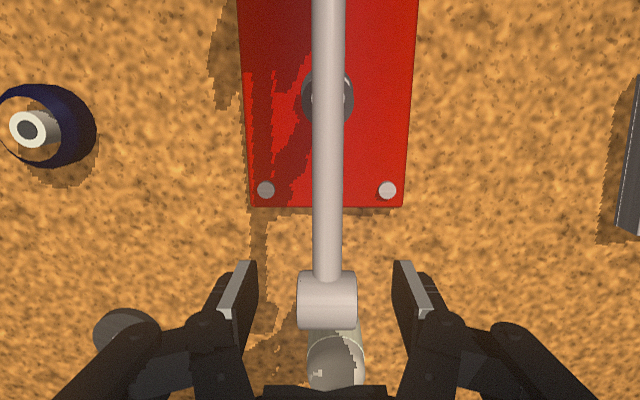

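The roller at (327,298) is centred between the pads at (240,290) and (410,290), so I pinch it.

```bash
python3 -m crank '[{"rot":[0,0,0],"translation":[0,0,0],"jaw":0.5},{"rot":[0,0,0],"translation":[0,0,0],"jaw":0.4},{"rot":[0,0,0],"translation":[0,0,0],"jaw":0.3},{"rot":[0,0,0],"translation":[0,0,0],"jaw":0.2},{"rot":[0,0,0],"translation":[0,0,0],"jaw":0.2},{"rot":[0,0,0],"translation":[0,0,0],"jaw":0.2},{"rot":[0,0,0],"translation":[0,0,0],"jaw":0.2},{"rot":[0,0,0],"translation":[0,0,0],"jaw":0.2}]' 30; python3 - <<'E'
import numpy as np
R=.185;c=np.array
t0=.117
for t in np.linspace(t0,1.571,13)[1:]: print(round(t,2),np.round(R*(np.cos(t0)-np.cos(t))/.4,3),np.round(-R*(np.sin(t)-np.sin(t0))/.4,3))
E
```

```text
t: 3.45
ee_pos: [0.5902, -0.1715, 0.1097]
tcp_rot: [-180.0, 0.0, 94.8]
ft_force: [-2.7, -2.7, 2.0]
grip_width: 0.273
gripper_force: 32.5
0.24 0.01 -0.055
0.36 0.026 -0.109
0.48 0.049 -0.16
0.6 0.078 -0.208
0.72 0.112 -0.252
0.84 0.152 -0.292
0.97 0.196 -0.326
1.09 0.244 -0.355
1.21 0.295 -0.378
1.33 0.348 -0.395
1.45 0.404 -0.405
1.57 0.459 -0.409
```

```bash
python3 -m crank '[{"rot":[0,0,0],"translation":[0.004,0,-0.028],"jaw":0.2},{"rot":[0,0,0],"translation":[0.01,0,-0.055],"jaw":0.2},{"rot":[0,0,0],"translation":[0.017,0,-0.082],"jaw":0.2},{"rot":[0,0,0],"translation":[0.026,0,-0.109],"jaw":0.2},{"rot":[0,0,0],"translation":[0.037,0,-0.135],"jaw":0.2},{"rot":[0,0,0],"translation":[0.049,0,-0.16],"jaw":0.2},{"rot":[0,0,0],"translation":[0.063,0,-0.184],"jaw":0.2},{"rot":[0,0,0],"translation":[0.078,0,-0.208],"jaw":0.2},{"rot":[0,0,0],"translation":[0.095,0,-0.23],"jaw":0.2},{"rot":[0,0,0],"translation":[0.112,0,-0.252],"jaw":0.2},{"rot":[0,0,0],"translation":[0.112,0,-0.252],"jaw":0.2}]'; python3 - <<'E'
from h import *
s=robot.sense(); P=s['ee_pos']; a=np.radians(4.6); py=np.array([-np.sin(a),np.cos(a)])
h=np.array([.5753,.0121]); y=-(P[:2]-h)@py; z=P[2]+.0187-.105; print(y,z,np.hypot(y,z),np.arctan2(z,y))
E
```

```text
t: 4.37
ee_pos: [0.5864, -0.1253, 0.2135]
tcp_rot: [179.9, 0.0, 94.9]
ft_force: [-4.5, -3.8, 4.1]
grip_width: 0.278
gripper_force: 32.9
0.13783853300236354 0.12721725052806465 0.18757315909309633 0.745347715359991
```

```bash
python3 -m crank '[{"rot":[0,0,0],"translation":[0.02,0,-0.02],"jaw":0.2},{"rot":[0,0,0],"translation":[0.04,0,-0.04],"jaw":0.2},{"rot":[0,0,0],"translation":[0.084,0,-0.074],"jaw":0.2},{"rot":[0,0,0],"translation":[0.132,0,-0.103],"jaw":0.2},{"rot":[0,0,0],"translation":[0.183,0,-0.126],"jaw":0.2},{"rot":[0,0,0],"translation":[0.236,0,-0.143],"jaw":0.2},{"rot":[0,0,0],"translation":[0.292,0,-0.153],"jaw":0.2},{"rot":[0,0,0],"translation":[0.32,0,-0.156],"jaw":0.2},{"rot":[0,0,0],"translation":[0.347,0,-0.157],"jaw":0.2},{"rot":[0,0,0],"translation":[0.347,0,-0.157],"jaw":0.2},{"rot":[0,0,0],"translation":[0.347,0,-0.157],"jaw":0.2}]'; python3 - <<'E'
from h import *
s=robot.sense(); P=s['ee_pos']; a=np.radians(4.6); py=np.array([-np.sin(a),np.cos(a)])
h=np.array([.5753,.0121]); y=-(P[:2]-h)@py; z=P[2]+.0187-.105; print(y,z,np.hypot(y,z),np.arctan2(z,y))
p,d,w,K,T=shot('scene'); cv2.imwrite('pics/s2.png',p[60:300,180:500]); np.savez('pics/s2.npz',w=w,p=p)
E
```

```text
t: 5.28
ee_pos: [0.575, 0.0137, 0.2747]
tcp_rot: [179.9, -0.2, 94.9]
ft_force: [-4.8, 1.0, 9.8]
grip_width: 0.273
gripper_force: 33.6
-0.0016529650437984561 0.18843975193017093 0.18844700157057523 1.5795679507905889
```

```bash
python3 -m crank '[{"rot":[0,0,0],"translation":[0,0,0],"jaw":0.4},{"rot":[0,0,0],"translation":[0,0,0],"jaw":0.6},{"rot":[0,0,0],"translation":[0,0,0],"jaw":0.7},{"rot":[0,0,0],"translation":[0,0,0],"jaw":0.7},{"rot":[0,0,0],"translation":[0,0,0],"jaw":0.7},{"rot":[0,0,0],"translation":[0,0,-0.05],"jaw":0.7},{"rot":[0,0,0],"translation":[0,0,-0.12],"jaw":0.7},{"rot":[0,0,0],"translation":[0,0,-0.2],"jaw":0.7},{"rot":[0,0,0],"translation":[0,0,-0.25],"jaw":0.7},{"rot":[0,0,0],"translation":[0,0,-0.25],"jaw":0.7}]'; python3 - <<'E'
from h import *
plan([.46,.29,.3],175)
E
```

```text
t: 6.17
ee_pos: [0.5769, 0.0117, 0.3781]
tcp_rot: [179.6, 0.1, 94.8]
ft_force: [-0.8, 0.7, 0.1]
grip_width: 0.703
gripper_force: 0.0
tr [0.718, -0.235, 0.193] rot [0.004, 0.004, -0.891] rows>= 7.5 11.2
```

```bash
python3 -m crank '[{"rot":[0,0,-0.89],"translation":[0.718,-0.235,0],"jaw":1},{"rot":[0,0,-0.89],"translation":[0.718,-0.235,0],"jaw":1},{"rot":[0,0,-0.89],"translation":[0.718,-0.235,0],"jaw":1},{"rot":[0,0,-0.89],"translation":[0.718,-0.235,0],"jaw":1},{"rot":[0,0,-0.89],"translation":[0.718,-0.235,0],"jaw":1},{"rot":[0,0,-0.89],"translation":[0.718,-0.235,0.1],"jaw":1},{"rot":[0,0,-0.89],"translation":[0.718,-0.235,0.2],"jaw":1},{"rot":[0,0,-0.89],"translation":[0.718,-0.235,0.2],"jaw":1},{"rot":[0,0,-0.89],"translation":[0.718,-0.235,0.2],"jaw":1},{"rot":[0,0,-0.89],"translation":[0.718,-0.235,0.2],"jaw":1},{"rot":[0,0,-0.89],"translation":[0.718,-0.235,0.2],"jaw":1},{"rot":[0,0,-0.89],"translation":[0.718,-0.235,0.2],"jaw":1}]'; python3 - <<'E'
from h import *
p,d,w,K,T=shot('wrist'); np.savez('pics/w3.npz',w=w,p=p,K=K,T=T)
p2,d2,w2,K2,T2=shot('scene'); np.savez('pics/s3.npz',w=w2,p=p2)
a=cv2.resize(p2[120:270,190:350],(427,400)); cv2.imwrite('pics/v3.png',np.hstack([p[:,140:500],a]))
# handle upright check: steel cloud above press between z .13 and .3
hsv=cv2.cvtColor(p2,cv2.COLOR_BGR2HSV)
m=(w2[...,2]>.13)&(w2[...,2]<.31)&(abs(w2[...,0]-.58)<.05)&(abs(w2[...,1]-.01)<.08)
q=w2[m]; print(len(q))
for lo in np.arange(.13,.31,.03):
    k=q[(q[:,2]>=lo)&(q[:,2]<lo+.03)]
    if len(k): print(round(lo,2),len(k),np.round(np.median(k,0),4),np.round(k[:,1].min(),3),np.round(k[:,1].max(),3))
E
```

```text
t: 7.17
ee_pos: [0.4568, 0.2903, 0.2921]
tcp_rot: [-180.0, -0.1, 175.1]
ft_force: [1.1, -0.0, 0.5]
grip_width: 1.001
gripper_force: 0.0
618
0.13 61 [0.5814 0.0151 0.1451] 0.009 0.019
0.16 62 [0.5815 0.0151 0.1759] 0.008 0.02
0.19 148 [0.5818 0.0078 0.2114] -0.009 0.02
0.22 82 [0.5811 0.014  0.2329] -0.009 0.02
0.25 55 [0.5816 0.0155 0.2622] 0.01 0.021
0.28 210 [0.5855 0.0157 0.2963] 0.002 0.026
```

View pics/v3.png

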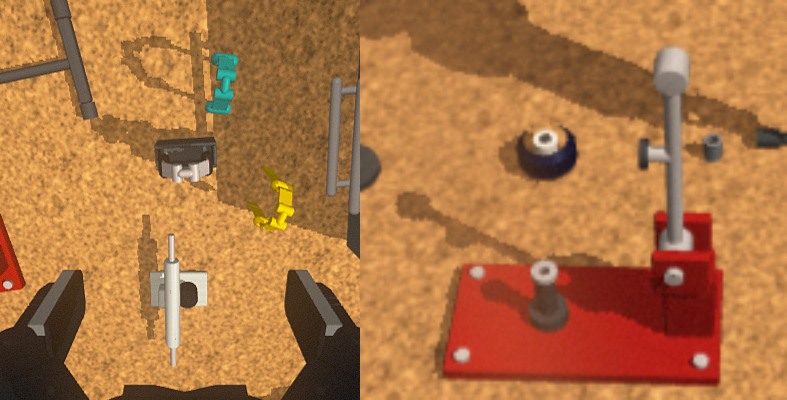

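The handle stands upright, with the rod vertical in the depth data and the foot pointing along -y. The steel tongs in the dark box are at wrist px (327,160), turquoise at (362,82), yellow at (415,205). The bearing is clear on the anvil.

```bash
python3 - <<'E'
from h import *
z=np.load('pics/w3.npz'); w=z['w']; p=z['p']; hsv=cv2.cvtColor(p,cv2.COLOR_BGR2HSV); K,T=z['K'],z['T']
sub=np.zeros(w.shape[:2],bool); sub[125:190,285:365]=1
col=(hsv[...,1]>150)&(hsv[...,2]>90)
for lo,hi in [(.025,.045),(.045,.07),(.07,.088),(.088,.108),(.108,.13)]:
    q=w[sub&~col&(w[...,2]>lo)&(w[...,2]<hi)]
    if len(q)>5: print(lo,len(q),np.round(np.median(q,0),4),np.round(q.min(0),3),np.round(q.max(0),3),cv2.minAreaRect(q[:,:2].astype(np.float32)))
yel=(hsv[...,0]>20)&(hsv[...,0]<35)&(hsv[...,1]>180)&(hsv[...,2]>100)&(w[...,2]>.02)
tq=(hsv[...,0]>80)&(hsv[...,0]<95)&(hsv[...,1]>150)
for m in (yel,tq): q=w[m]; print(len(q),np.round(np.nanmin(q,0),3),np.round(np.nanmax(q,0),3))
z=np.load('pics/s3.npz'); w=z['w']
q=w[(w[...,2]>.0735)&(w[...,2]<.09)&(abs(w[...,0]-.585)<.04)&(abs(w[...,1]+.09)<.03)]
print('bearing',len(q),np.round(q.mean(0),4),np.round(q.min(0),4),np.round(q.max(0),4))
cv2.imwrite('pics/c4.png',cv2.resize(p[110:200,280:420],None,fx=5,fy=5,interpolation=2))
E
```

```text
0.025 528 [0.4447 0.2913 0.0372] [0.441 0.255 0.025] [0.472 0.326 0.044] ((0.4562765955924988, 0.2905312776565552), (0.07004137337207794, 0.029601268470287323), 88.72792053222656)
0.07 277 [0.4503 0.307  0.0822] [0.443 0.262 0.077] [0.469 0.318 0.085] ((0.4556231200695038, 0.29001888632774353), (0.05588710680603981, 0.02410818822681904), 87.69294738769531)
0.088 312 [0.4559 0.2997 0.0988] [0.448 0.266 0.089] [0.464 0.313 0.108] ((0.45623695850372314, 0.2898220717906952), (0.04656662046909332, 0.015361602418124676), 88.24026489257812)
0.108 434 [0.4558 0.2902 0.1145] [0.448 0.277 0.108] [0.465 0.303 0.119] ((0.45665350556373596, 0.2900508642196655), (0.025775961577892303, 0.01627933792769909), 88.68465423583984)
1119 [0.482 0.359 0.02 ] [0.534 0.402 0.114]
854 [0.353 0.317 0.075] [0.451 0.363 0.365]
bearing 61 [ 0.5879 -0.0888  0.0758] [ 0.5767 -0.0992  0.0736] [ 0.5983 -0.0793  0.079 ]
```

View pics/c4.png

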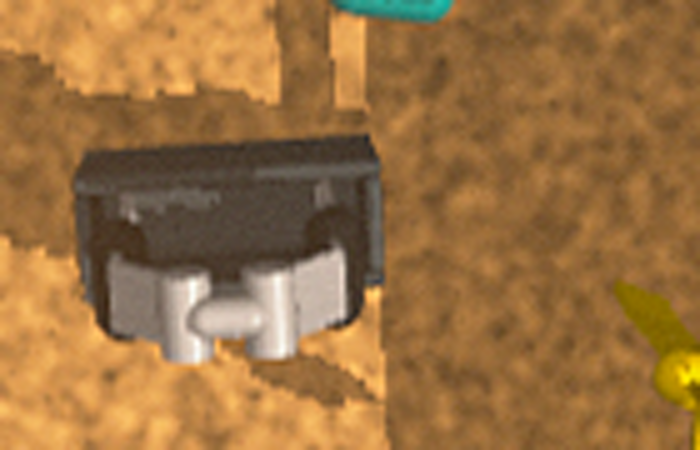

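The crop shows the bow centred over the box. The tongs' centre is (0.456,0.290) with y axis at about 88.4°, so I go down on the pads.

```bash
python3 -c "
from h import *
plan([.4562,.2900,.12],178.4);plan([.4562,.2900,.055],178.4)"
```

```text
tr [0.002, -0.0, 0.432] rot [-0.0, -0.0, -0.041] rows>= 4.1 0.5
tr [0.002, -0.0, 0.594] rot [-0.0, -0.0, -0.041] rows>= 5.7 0.5
```

```bash
python3 -m crank '[{"rot":[0,0,-0.04],"translation":[0.002,0,0.1],"jaw":1},{"rot":[0,0,-0.04],"translation":[0.002,0,0.2],"jaw":1},{"rot":[0,0,-0.04],"translation":[0.002,0,0.28],"jaw":1},{"rot":[0,0,-0.04],"translation":[0.002,0,0.34],"jaw":1},{"rot":[0,0,-0.04],"translation":[0.002,0,0.39],"jaw":1},{"rot":[0,0,-0.04],"translation":[0.002,0,0.43],"jaw":1},{"rot":[0,0,-0.04],"translation":[0.002,0,0.48],"jaw":1},{"rot":[0,0,-0.04],"translation":[0.002,0,0.53],"jaw":1},{"rot":[0,0,-0.04],"translation":[0.002,0,0.57],"jaw":1},{"rot":[0,0,-0.04],"translation":[0.002,0,0.594],"jaw":1},{"rot":[0,0,-0.04],"translation":[0.002,0,0.594],"jaw":1},{"rot":[0,0,-0.04],"translation":[0.002,0,0.594],"jaw":1}]' 30
python3 -m crank '[{"rot":[0,0,0],"translation":[0,0,0],"jaw":0.8},{"rot":[0,0,0],"translation":[0,0,0],"jaw":0.75},{"rot":[0,0,0],"translation":[0,0,0],"jaw":0.7},{"rot":[0,0,0],"translation":[0,0,0],"jaw":0.67},{"rot":[0,0,0],"translation":[0,0,0],"jaw":0.65},{"rot":[0,0,0],"translation":[0,0,0],"jaw":0.63},{"rot":[0,0,0],"translation":[0,0,0],"jaw":0.61},{"rot":[0,0,0],"translation":[0,0,0],"jaw":0.61},{"rot":[0,0,0],"translation":[0,0,0],"jaw":0.61}]'
```

```text
t: 8.27
ee_pos: [0.4566, 0.2901, 0.0556]
tcp_rot: [-180.0, -0.0, 178.4]
ft_force: [0.4, -0.1, 0.6]
grip_width: 0.996
gripper_force: 0.0
t: 9.02
ee_pos: [0.4575, 0.2907, 0.0567]
tcp_rot: [180.0, 0.1, 178.5]
ft_force: [-0.9, -0.6, 5.9]
grip_width: 0.611
gripper_force: 12.5
```

```bash
python3 -m crank '[{"rot":[0,0,0],"translation":[0,0,-0.02],"jaw":0.61},{"rot":[0,0,0],"translation":[0,0,-0.05],"jaw":0.61},{"rot":[0,0,0],"translation":[0,0,-0.1],"jaw":0.61},{"rot":[0,0,0],"translation":[0,0,-0.15],"jaw":0.61},{"rot":[0,0,0],"translation":[0,0,-0.2],"jaw":0.61},{"rot":[0,0,0],"translation":[0,0,-0.26],"jaw":0.61},{"rot":[0,0,0],"translation":[0,0,-0.32],"jaw":0.61},{"rot":[0,0,0],"translation":[0,0,-0.38],"jaw":0.61},{"rot":[0,0,0],"translation":[0,0,-0.42],"jaw":0.61},{"rot":[0,0,0],"translation":[0,0,-0.42],"jaw":0.61}]'; python3 - <<'E'
from h import *
p,d,w,K,T=shot('side'); np.savez('pics/sd4.npz',w=w,p=p,K=K,T=T)
p2,d2,w2,K2,T2=shot('wrist'); np.savez('pics/w4.npz',w=w2,p=p2,K=K2,T=T2)
p3,d3,w3,K3,T3=shot('scene'); np.savez('pics/s4.npz',w=w3,p=p3,K=K3,T=T3)
a=cv2.resize(p[100:360,130:370],(370,400)); cv2.imwrite('pics/v4.png',np.hstack([p2[:,130:510],a]))
plan([.54,.10,.28],178.4)
E
```

```text
t: 9.85
ee_pos: [0.4583, 0.2912, 0.2277]
tcp_rot: [179.8, 0.3, 178.5]
ft_force: [0.3, -0.3, -0.4]
grip_width: 0.608
gripper_force: 7.8
tr [-0.222, -0.47, -0.143] rot [-0.0, -0.001, 0.001] rows>= 5.2 0.0
```

View pics/v4.png

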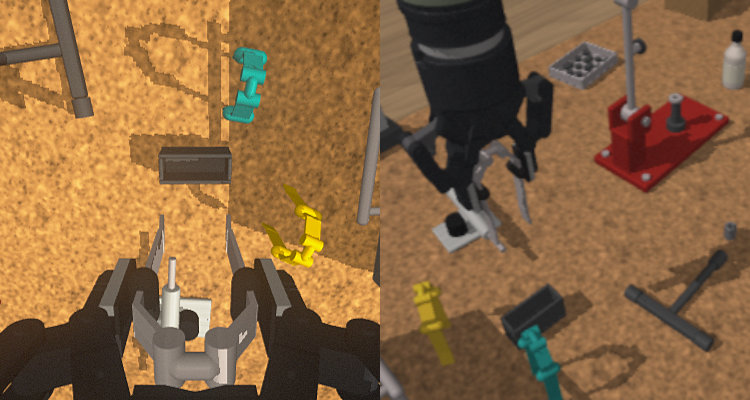

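The tongs are out of the box, upright and symmetric in the fingers, with tips at wrist px (291,217) and (359,217). Now I locate the jaws in the tool frame.

```bash
python3 - <<'E'
from h import *
z=np.load('pics/w4.npz'); w=z['w']; i=optics.camera_info('wrist'); T=z['T']@np.linalg.inv(i['mount'])
t=(w-T[:3,3])@T[:3,:3]
m=np.zeros(w.shape[:2],bool); m[205:400,270:380]=1
m&=(abs(t[...,1])<.035)&(abs(t[...,0])<.03)&(t[...,2]>-.06)&(t[...,2]<.1)
for lo in np.arange(-.06,.08,.01):
    for sg in (-1,1):
        q=t[m&(t[...,2]>=lo)&(t[...,2]<lo+.01)&(sg*t[...,1]>0)]
        if len(q)>4: print(round(lo,2),sg,len(q),'x',np.round(np.percentile(q[:,0],[3,97]),4),'y',np.round(np.percentile(q[:,1],[3,50,97]),4),'zmax',round(q[:,2].max(),4))
E
```

```text
-0.06 -1 1884 x [-0.006   0.0088] y [-0.0129 -0.0077 -0.0009] zmax -0.05
-0.06 1 1821 x [-0.0058  0.0088] y [0.0006 0.0069 0.0119] zmax -0.05
-0.05 -1 594 x [-0.006   0.0082] y [-0.0191 -0.016  -0.0082] zmax -0.04
-0.05 1 605 x [-0.006   0.0083] y [0.0067 0.015  0.0183] zmax -0.04
-0.04 -1 82 x [-0.0059  0.0079] y [-0.0204 -0.0195 -0.0172] zmax -0.03
-0.04 1 84 x [-0.0065  0.0079] y [0.0163 0.0186 0.0195] zmax -0.03
-0.03 -1 793 x [-0.0058  0.013 ] y [-0.021  -0.0177 -0.015 ] zmax -0.02
-0.03 1 791 x [-0.0057  0.013 ] y [0.0141 0.0168 0.02  ] zmax -0.02
-0.02 -1 24 x [0.0075 0.013 ] y [-0.021  -0.0189 -0.0155] zmax -0.0101
-0.02 1 21 x [0.0104 0.0131] y [0.0154 0.018  0.0207] zmax -0.0178
-0.01 -1 85 x [0.0027 0.0079] y [-0.0216 -0.02   -0.0191] zmax -0.0001
-0.01 1 85 x [0.0026 0.0079] y [0.0181 0.019  0.0207] zmax -0.0
0.0 -1 128 x [-0.0049  0.0077] y [-0.0212 -0.0191 -0.0187] zmax 0.01
0.0 1 128 x [-0.0046  0.0078] y [0.0178 0.0181 0.0203] zmax 0.01
0.01 -1 119 x [-0.0059  0.0077] y [-0.0208 -0.0187 -0.0184] zmax 0.0199
0.01 1 126 x [-0.0056  0.0077] y [0.0173 0.0177 0.0199] zmax 0.02
0.02 -1 115 x [-0.006   0.0076] y [-0.0205 -0.0183 -0.0178] zmax 0.0299
0.02 1 101 x [-0.0061  0.0077] y [0.017  0.0173 0.0196] zmax 0.03
0.03 -1 71 x [-0.0052  0.0078] y [-0.0201 -0.018  -0.0174] zmax 0.0397
0.03 1 75 x [-0.0049  0.0077] y [0.0165 0.017  0.019 ] zmax 0.0396
0.04 -1 42 x [-0.0062  0.0077] y [-0.0208 -0.0192 -0.0183] zmax 0.0498
0.04 1 34 x [0.0069 0.0077] y [0.0173 0.0187 0.0201] zmax 0.05
0.05 -1 8 x [-0.0036  0.0074] y [-0.0208 -0.0195 -0.0188] zmax 0.0529
0.05 1 7 x [0.007  0.0075] y [0.0181 0.0186 0.0198] zmax 0.053
```

```bash
python3 -c "
from h import *
plan([.44,-.09,.25],178.4); plan([.50,-.093,.23],178.4)"
```

```text
tr [0.015, -0.951, -0.067] rot [-0.0, -0.001, 0.001] rows>= 9.1 0.0
tr [-0.135, -0.954, -0.017] rot [-0.0, -0.001, 0.001] rows>= 9.2 0.0
```

```bash
python3 -m crank '[{"rot":[0,0,0],"translation":[0.01,-0.05,-0.02],"jaw":0.61},{"rot":[0,0,0],"translation":[0.015,-0.13,-0.05],"jaw":0.61},{"rot":[0,0,0],"translation":[0.015,-0.22,-0.067],"jaw":0.61},{"rot":[0,0,0],"translation":[0.015,-0.32,-0.067],"jaw":0.61},{"rot":[0,0,0],"translation":[0.015,-0.42,-0.067],"jaw":0.61},{"rot":[0,0,0],"translation":[0.015,-0.52,-0.067],"jaw":0.61},{"rot":[0,0,0],"translation":[0.015,-0.62,-0.067],"jaw":0.61},{"rot":[0,0,0],"translation":[0.015,-0.72,-0.067],"jaw":0.61},{"rot":[0,0,0],"translation":[0.015,-0.81,-0.067],"jaw":0.61},{"rot":[0,0,0],"translation":[0.015,-0.89,-0.067],"jaw":0.61},{"rot":[0,0,0],"translation":[0.015,-0.94,-0.067],"jaw":0.61},{"rot":[0,0,0],"translation":[0.015,-0.955,-0.067],"jaw":0.61}]'; python3 -m crank '[{"rot":[0,0,0],"translation":[-0.02,0,0],"jaw":0.61},{"rot":[0,0,0],"translation":[-0.07,0,0.02],"jaw":0.61},{"rot":[0,0,0],"translation":[-0.12,0,0.04],"jaw":0.61},{"rot":[0,0,0],"translation":[-0.15,0,0.05],"jaw":0.61},{"rot":[0,0,0],"translation":[-0.15,0,0.05],"jaw":0.61},{"rot":[0,0,0],"translation":[-0.15,0,0.05],"jaw":0.61}]'
cat > look.py <<'E'
from h import *
import sys
p,d,w,K,T=shot('wrist'); i=optics.camera_info('wrist'); B=T@np.linalg.inv(i['mount'])
m=(w[...,2]>.0735)&(w[...,2]<.083)&(abs(w[...,0]-.585)<.03)&(abs(w[...,1]+.093)<.03)
n,l,st,ce=cv2.connectedComponentsWithStats(m.astype(np.uint8)); k=1+st[1:,4].argmax()
c,hgt=cv2.findContours((l==k).astype(np.uint8),cv2.RETR_EXTERNAL,cv2.CHAIN_APPROX_NONE); e=cv2.fitEllipse(c[0])
q=w[l==k]; C=rayplane(e[0],K,T,.077)
print('px',np.round(e[0],1),'ellipse->',np.round(C,4),'minmax mid',np.round((q.min(0)+q.max(0))/2,4),np.round(q.max(0)-q.min(0),4),len(q))
t=(w-B[:3,3])@B[:3,:3]
g=(abs(t[...,0])<.03)&(abs(t[...,1])<.035)&(t[...,2]>.0)&(t[...,2]<.058)
for sg in (-1,1):
    s=t[g&(sg*t[...,1]>.005)&(t[...,2]>.035)]; print('leg',sg,np.round(np.percentile(s,[3,50,97],axis=0),4).tolist(), round(s[:,2].max(),4))
cv2.imwrite(sys.argv[1],p)
E
python3 look.py pics/w5.png
```

```text
t: 11.0
ee_pos: [0.4395, -0.094, 0.2489]
tcp_rot: [180.0, -0.2, 178.2]
ft_force: [1.0, 0.5, -1.6]
grip_width: 0.613
gripper_force: 7.8
t: 11.5
ee_pos: [0.5001, -0.0917, 0.2295]
tcp_rot: [179.9, -0.2, 178.6]
ft_force: [-0.3, -0.5, -1.4]
grip_width: 0.607
gripper_force: 7.8
px [326.7 266.4] ellipse-> [ 0.5833 -0.0921  0.077 ] minmax mid [ 0.5845 -0.0919  0.0762] [0.0224 0.0209 0.005 ] 334
leg -1 [[-0.0058, -0.0207, 0.0355], [0.0072, -0.0191, 0.0442], [0.0077, -0.0181, 0.0528]] 0.0532
leg 1 [[0.0059, 0.0168, 0.0359], [0.0073, 0.0184, 0.0425], [0.0078, 0.02, 0.0523]] 0.0528
```

View pics/w5.png

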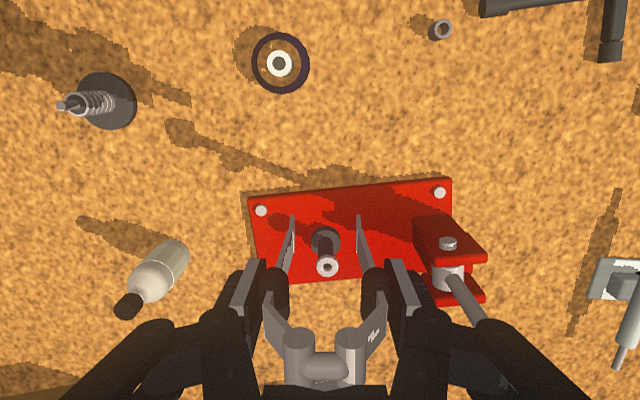

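The bearing is at (327,266) between the jaws at (291,245) and (358,245), and the rod stands upright at (465,300). The bearing centre is (0.584,-0.092).

```bash
python3 -c "
from h import *
plan([.5847,-.0917,.17],178.4); plan([.5847,-.0917,.1215],178.4)"
```

```text
tr [-0.213, 0.006, 0.149] rot [0.0, -0.001, 0.002] rows>= 2.5 0.0
tr [-0.213, 0.006, 0.271] rot [0.0, -0.001, 0.002] rows>= 3.3 0.0
```

```bash
python3 -m crank '[{"rot":[0,0,0],"translation":[-0.03,0,0],"jaw":0.61},{"rot":[0,0,0],"translation":[-0.08,0.002,0],"jaw":0.61},{"rot":[0,0,0],"translation":[-0.13,0.004,0],"jaw":0.61},{"rot":[0,0,0],"translation":[-0.18,0.006,0],"jaw":0.61},{"rot":[0,0,0],"translation":[-0.213,0.006,0.04],"jaw":0.61},{"rot":[0,0,0],"translation":[-0.213,0.006,0.09],"jaw":0.61},{"rot":[0,0,0],"translation":[-0.213,0.006,0.13],"jaw":0.61},{"rot":[0,0,0],"translation":[-0.213,0.006,0.149],"jaw":0.61},{"rot":[0,0,0],"translation":[-0.213,0.006,0.149],"jaw":0.61},{"rot":[0,0,0],"translation":[-0.213,0.006,0.149],"jaw":0.61},{"rot":[0,0,0],"translation":[-0.213,0.006,0.149],"jaw":0.61}]'; python3 look.py pics/w6.png; python3 -c "
from h import *
plan([.5847,-.0917,.1215],178.4)"
```

```text
t: 12.47
ee_pos: [0.5862, -0.0929, 0.1723]
tcp_rot: [-180.0, 0.1, 178.5]
ft_force: [0.0, -0.0, -0.8]
grip_width: 0.611
gripper_force: 7.8
px [326.5 199.1] ellipse-> [ 0.5837 -0.092   0.077 ] minmax mid [ 0.5842 -0.0921  0.076 ] [0.0214 0.0208 0.0049] 601
leg -1 [[-0.0065, -0.0207, 0.036], [0.0072, -0.019, 0.0441], [0.0079, -0.0179, 0.0524]] 0.0528
leg 1 [[0.0056, 0.0168, 0.036], [0.0073, 0.0184, 0.0429], [0.0077, 0.0199, 0.0523]] 0.0525
tr [0.005, 0.003, 0.127] rot [-0.0, 0.001, 0.001] rows>= 1.2 0.0
```

View pics/w6.png

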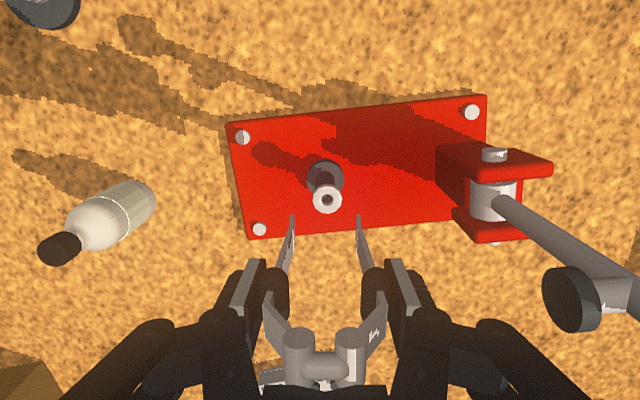

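The bearing at (327,199) lies on the jaws' mid-line (291..358), and the foot and handle at (570,300) are clear of the fingers. I descend.

```bash
python3 -m crank '[{"rot":[0,0,0],"translation":[0.004,0.003,0.03],"jaw":0.61},{"rot":[0,0,0],"translation":[0.004,0.003,0.055],"jaw":0.61},{"rot":[0,0,0],"translation":[0.004,0.003,0.08],"jaw":0.61},{"rot":[0,0,0],"translation":[0.004,0.003,0.1],"jaw":0.61},{"rot":[0,0,0],"translation":[0.004,0.003,0.115],"jaw":0.61},{"rot":[0,0,0],"translation":[0.004,0.003,0.125],"jaw":0.61},{"rot":[0,0,0],"translation":[0.004,0.003,0.125],"jaw":0.61},{"rot":[0,0,0],"translation":[0.004,0.003,0.125],"jaw":0.61},{"rot":[0,0,0],"translation":[0.004,0.003,0.125],"jaw":0.61}]'; python3 look.py pics/w7.png; for k in 1 2 3; do python3 -c "
from h import *
optics.camera('side'); s=robot.sense(); print(s['ee_pos'],s['ft_force'])"; done
```

```text
t: 13.27
ee_pos: [0.5845, -0.0917, 0.1212]
tcp_rot: [-180.0, 0.0, 178.5]
ft_force: [0.1, -0.4, -1.1]
grip_width: 0.609
gripper_force: 7.8
px [324.9 230.1] ellipse-> [ 0.5834 -0.092   0.077 ] minmax mid [ 0.5843 -0.0919  0.0763] [0.0215 0.0209 0.0055] 905
leg -1 [[-0.0067, -0.0202, 0.037], [0.003, -0.0082, 0.0447], [0.0085, -0.0054, 0.0558]] 0.0579
leg 1 [[-0.0069, 0.0055, 0.0372], [0.0031, 0.0079, 0.0446], [0.0079, 0.0195, 0.0499]] 0.053
[ 0.58459159 -0.09170249  0.1213948 ] [-0.15369551  0.14875772 -0.02570048]
[ 0.58455984 -0.09169543  0.12139455] [-0.73341025  0.33150208 -1.03901075]
[ 0.58446382 -0.09166788  0.12130249] [ 0.52604604 -0.10693837 -0.22304754]
```

```bash
python3 -m crank '[{"rot":[0,0,0],"translation":[0,0,0],"jaw":0.6},{"rot":[0,0,0],"translation":[0,0,0],"jaw":0.59},{"rot":[0,0,0],"translation":[0,0,0],"jaw":0.58},{"rot":[0,0,0],"translation":[0,0,0],"jaw":0.57},{"rot":[0,0,0],"translation":[0,0,0],"jaw":0.56},{"rot":[0,0,0],"translation":[0,0,0],"jaw":0.55},{"rot":[0,0,0],"translation":[0,0,0],"jaw":0.53},{"rot":[0,0,0],"translation":[0,0,0],"jaw":0.5},{"rot":[0,0,0],"translation":[0,0,0],"jaw":0.5},{"rot":[0,0,0],"translation":[0,0,0],"jaw":0.5},{"rot":[0,0,0],"translation":[0,0,0],"jaw":0.5}]' 45; python3 look.py pics/w8.png
```

```text
t: 14.38
ee_pos: [0.5843, -0.0916, 0.1211]
tcp_rot: [-180.0, 0.0, 178.5]
ft_force: [0.5, 0.0, 1.7]
grip_width: 0.54
gripper_force: 45.8
px [324.2 230. ] ellipse-> [ 0.5831 -0.0923  0.077 ] minmax mid [ 0.5844 -0.0919  0.0781] [0.0217 0.0263 0.0092] 1004
leg -1 [[-0.0071, -0.0131, 0.0371], [0.0029, -0.0083, 0.0445], [0.0085, -0.0054, 0.0551]] 0.0577
leg 1 [[-0.0068, 0.0055, 0.0356], [0.0027, 0.0084, 0.0446], [0.0079, 0.0123, 0.0502]] 0.0543
```

```bash
python3 -m crank '[{"rot":[0,0,0],"translation":[0,0,-0.008],"jaw":0.5},{"rot":[0,0,0],"translation":[0,0,-0.02],"jaw":0.5},{"rot":[0,0,0],"translation":[0,0,-0.04],"jaw":0.5},{"rot":[0,0,0],"translation":[0,0,-0.065],"jaw":0.5},{"rot":[0,0,0],"translation":[0,0,-0.09],"jaw":0.5},{"rot":[0,0,0],"translation":[0,0,-0.12],"jaw":0.5},{"rot":[0,0,0],"translation":[0,0,-0.15],"jaw":0.5},{"rot":[0,0,0],"translation":[0,0,-0.18],"jaw":0.5},{"rot":[0,0,0],"translation":[0,0,-0.21],"jaw":0.5},{"rot":[0,0,0],"translation":[0,0,-0.235],"jaw":0.5},{"rot":[0,0,0],"translation":[0,0,-0.25],"jaw":0.5},{"rot":[0,0,0],"translation":[0,0,-0.253],"jaw":0.5}]'; python3 -m crank '[{"rot":[0,0,0],"translation":[0,0,0],"jaw":0.5},{"rot":[0,0,0],"translation":[0,0,0],"jaw":0.5},{"rot":[0,0,0],"translation":[0,0,0],"jaw":0.5},{"rot":[0,0,0],"translation":[0,0,0],"jaw":0.5}]'; python3 - <<'E'
from h import *
p,d,w,K,T=shot('wrist'); i=optics.camera_info('wrist'); B=T@np.linalg.inv(i['mount']); t=(w-B[:3,3])@B[:3,:3]
m=(abs(t[...,1])<.0085)&(abs(t[...,0])<.02)&(t[...,2]>.035)&(t[...,2]<.06); q=w[m]
print('between jaws',len(q),np.round(np.median(q,0),4),np.round(q.min(0),4),np.round(q.max(0),4))
a=w[(w[...,2]>.06)&(w[...,2]<.085)&(abs(w[...,0]-.584)<.02)&(abs(w[...,1]+.092)<.02)]; print('anvil',len(a),np.round(np.median(a,0),4) if len(a) else '')
p2,d2,w2,_,_=shot('scene')
for lo in (.13,.16,.25):
    m=(w2[...,2]>lo)&(w2[...,2]<lo+.03)&(abs(w2[...,0]-.58)<.03)&(abs(w2[...,1]-.015)<.02); k=w2[m]; print('rod',lo,len(k),np.round(np.median(k,0),4) if len(k) else '')
E
```

```text
t: 15.43
ee_pos: [0.585, -0.0918, 0.224]
tcp_rot: [-180.0, 0.2, 178.5]
ft_force: [0.9, -0.1, 0.1]
grip_width: 0.535
gripper_force: 46.1
t: 15.77
ee_pos: [0.5837, -0.0915, 0.2213]
tcp_rot: [180.0, -0.1, 178.5]
ft_force: [0.2, 0.7, -0.7]
grip_width: 0.535
gripper_force: 46.1
between jaws 865 [ 0.5827 -0.0915  0.1766] [ 0.5731 -0.1     0.1703] [ 0.5946 -0.0828  0.1789]
anvil 307 [ 0.583  -0.0934  0.0698]
rod 0.13 59 [0.5813 0.0151 0.1467]
rod 0.16 64 [0.581  0.0145 0.1758]
rod 0.25 56 [0.5815 0.0148 0.2612]
```

The bearing is between the jaws with its top at z = 0.177 m, 100 mm above where it lay. The bare anvil shows at 0.070 m, and the rod is still vertical. I hand in.

```bash
python3 -c "
from plant import workorder
print(workorder.finish_job())"
```

```text
the job is handed in; nothing more can be done
None
```

Job handed in at about 16 s on the robot's clock: the depth measurements show the handle upright and released and the bearing held in the closed tongs 10 cm above the bare anvil; I touched nothing else, though I did not re-measure the bystanders.

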